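# Unscrew the honing head's cap, thread hand unknown

## Task

Take the brass cap off the honing head with the red disc, so that the disc can be changed: its thread may be left- or right-handed, so try gently which way it loosens, unscrew it right out of its thread, and lift it straight up off the spindle. Finish while still holding the cap in the gripper, upright and at rest above its own spindle, with a clear gap of at least 4 cm between the spindle's tip and the cap. Leave the blue head's cap and everything else on the bench alone.

Things in the scene. Friction and masses are not known exactly. Their poses are not given: they have to be found in the camera images.
- cap: Brass knurled cap on the head with the RED disc, to be removed: closed-topped cylinder, 54 mm diameter, 36 mm tall, 0.13 to 0.25 kg. Origin: centre of its underside, z up. Screwed down, its underside rests on the disc and its side is free to grip from above. Turned the tightening way it meets a solid stop within 0.35 rad; then torque rises and the fingers slip. Let go part-way, it stays there.
- cap_top (a point): Centre of the same cap's flat top, 36 mm above its underside. Loosening, the cap turns freely and climbs 20 mm per turn (3.2 mm per rad). It is out of the thread after 2.75 rad at most, counted from the start; 0.4 rad further does no harm, it just climbs on. Then it lifts straight off.
- cap_mark (a point): Outer end of a white painted dash on the flat top of the same cap, 22 mm from its axis, 36 mm above its underside: shows how the cap turns. At the start it points to about world +x (within 0.1 rad).
- red_head: Fixed round honing head, dark housing with a red disc on top: foot 156 mm across, disc 144 mm in diameter, its flat top 74 mm above the bench. Origin: centre of its foot on the bench, z up. Under the cap a locked 37 mm threaded spindle stands on the disc's centre, tip 26 mm above the disc. Its thread hand, left or right, differs from start to start and does not show from outside.
- blue_head: The same kind of honing head with a blue disc, same sizes and origin. To be left alone.
- other_cap: Brass cap on the blue head, the same size as the other cap, origin at the centre of its underside. To be left alone.
- other_cap_mark (a point): Outer end of the white dash on the cap on the blue head, 22 mm from its axis.
- plane: Metal bench plane with dark wooden knob and handle, 220 x 60 mm, about 105 mm tall, loose bystander; origin under its centre.
- wooden_plane: Dark wooden plane, 200 x 60 mm, about 130 mm tall at its iron, loose bystander; origin under its centre.
- plane_iron: Flat steel plane iron, 150 x 44 x 5 mm, lying on the bench between the heads, bystander; origin under its centre, long axis x.
- honing_guide: Small aluminium and brass honing guide, 40 x 90 x 30 mm, bystander; origin under its centre.
- oil_bottle: Clear honing oil bottle with red cap, 48 mm in diameter, 110 mm tall, bystander; origin under its centre.
- stone: Blue sharpening stone, 180 x 65 x 24 mm, bystander; origin under its centre.
- screwdriver: Screwdriver with a wooden handle, 220 mm long, lying flat on the bench, bystander; origin under its length.
There are look-alikes about, which are no part of the job. What is shaped like the cap but green or purple is not meant.

How it is judged:
On the way:
1. the cap has been unscrewed part-way: turned by more than 40 degrees and climbed more than 2.5 mm, still upright on its spindle (angle between the x axis of cap and the x axis of red_head, either way round above 0.7 rad and z of cap in the frame of red_head between 0.0765 and 0.09 m and horizontal distance between cap and red_head below 0.006 m and angle between cap's own z axis and vertical below 0.15 rad), for 0.1 s.
At the end, for the whole second after the job is handed in: the cap is held by the fingers (over 2 N), its underside at least 30 mm above the spindle's tip (56 mm above the red disc), within 50 mm sideways of the spindle's axis, tilted less than 0.25 rad, at rest (under 20 mm/s), below 0.35 m, touching nothing of the head (z of cap in the frame of red_head above 0.13 m and horizontal distance between cap and red_head below 0.05 m and angle between cap's own z axis and vertical below 0.25 rad and contact force between the fingers and cap above 2 N and contact force between cap and red_head below 0.1 N and linear speed of cap below 0.02 m/s and height (world z) of cap below 0.35 m); the arm keeps its last pose, push and grip.
It fails at once if the blue head's cap was turned or moved by more than 6 mm (distance of any of other_cap_mark, other_cap from where it was at the start of the episode above 0.006 m).
It fails at once if a bystander was moved by more than 20 mm (distance of any of plane, wooden_plane, plane_iron, honing_guide, oil_bottle, stone, screwdriver from where it was at the start of the episode above 0.02 m).
It also fails if it takes over 50 s, if anything falls off the work surface, if the arm or the gripper's body presses on something with over 40 N, if the wrist force passes 120 N, or if a joint passes its speed limit or range.

## Robot

A 7-joint arm with a two-finger parallel gripper is mounted at the origin on the work surface. World frame = base frame: x ahead of the robot, y to its left, z up, the work surface at z = 0. Lengths are in m, angles in rad, forces in N, time in s.
With the tool pointing down it reaches from about 0.4 to 0.925 m from the base axis. Payload 4.1 kg.
Tool frame: the origin (TCP) lies at the very end of the fingers, on their centre line; the grasp point (between the pads) lies 19 mm behind it; z points along the fingers, y is the line along which they close (so a half turn about z gives the same grasp; the last joint's range is limited). The gripper opens to 85 mm and grips with 20 to 120 N. Pads are 22 mm wide; open, the fingers measure 114 mm over their backs; the gripper's body (76 mm by 85 mm) begins 54 mm behind the grasp point. The pads swing forward as they close: fully open they stand 13 mm farther back than shut.
Start: joints at [1.152, 0.398, 0.045, 1.537, -0.019, 1.207, -0.051], TCP at [0.204, -0.617, 0.231] pointing down, gripper open.
Joint ranges: [-2.82, 2.82], [-0.49, 2.23], [-1.37, 1.46], [0, 2.46], [-1.36, 4.5], [0.23, 2], [-2.94, 2.94]. Speed limits (rad/s): [2.57, 2.57, 3.14, 3.14, 3.14, 3.14, 3.14].

## Interface

Orientations are given as a rotation vector (axis times angle).
In Python, from cell import arm gives the robot as it stands.
- The arm moves only by the tool play_rows, never from a script. Its arguments are lists of equal length, an entry for each row: "grip": the closure in counts, from 0 (fully open) to 255 (shut); "delta_pos": the shift along the tool's x, y, z scaled (see below), a list of three; "angular": the turn, a rotation vector about the tool's x, y, z scaled (see below), a list of three. A call has exactly 5 rows; each row shifts and turns the commanded pose from where the row before left it, along the tool's axes as they then stand; what a row does not reach is not made up. The controller multiplies each number of a shift by 0.1 m and each number of a turn by pi rad. A row lasts 1/8 s, in which the tool goes at most 62.5 mm and 10.7 degrees, less where a joint would pass 70% of its speed; a pose out of reach is approached as far as the arm can. A call with a number of a shift or a turn outside -1 to 1 is refused whole. A call with a gripper value outside its range is refused whole. The fingers move at their own pace and stop on an object; "force" is the grip in N (left out, the last holds). Time passes only in rows, so rows that do not move let the fingers close, or fill a call up. It gives the time, the measured TCP pose, the force, the opening and the grip force at its end, in the units of the state.
- arm.observe(): the state, without advancing time (a new reading comes with each control period).
- arm.get_image(name): name is "scene" or "side" or "wrist"; returns the picture (384x512x3 uint8, blue, green, red); there is no depth.
- arm.get_calibration(name): a dict with "mtx" (3x3 intrinsics, pixels), "rvec" (rotation vector, rad) and "tvec" (3), from world to camera coordinates, as OpenCV has them. Camera axes: x right, y down, z forward; pixel columns grow to the right and rows downward; lengths in m; the calibration is good to about 2 mm. A picture is of the moment at which its call begins: read the wrist's pose just before it. get_calibration takes no time and is no camera call; for the wrist camera it gives the pose at the moment of the call.
- arm.hand_in(): hands the job in; it is judged then, once.
The state is a dict: "time": time; "qpos": joint angles; "joint_vel": joint speeds; "joint_efforts": joint torques, N m; "position": TCP position; "tool_rot": TCP orientation; "wrist_force": force on the tool from outside, world axes, zero at the start; "wrist_torque": the same for the moment, N m; "finger_gap": opening from 0.0 (shut) to 1.0 (fully open); "grasp_force": force on a finger pad.
Only numpy, scipy, OpenCV 4.12 (cv2) and the standard library are available. Lean on these libraries where they do the work, as an engineer would, in place of code of your own. Each camera call takes 0.05 s, during which the arm holds its last target. There are 200 camera calls.

## Working session

There is one attempt and no reset: what is moved stays moved. The work goes in short steps, Python scripts to look and compute and a tool call to move; the robot and the scene stay as the last step left them, time stands still between calls to the robot, and variables do not carry over. Pictures are saved under pics/ and viewed, at most 10 in all, crops included, and the job is handed in when it is done.

Besides the shell and the picture viewer there is one more tool, called after "Emit:" as a command line: name --argument value ..., lists and objects as JSON in quotes. play_rows: Moves the arm, as the interface text tells. Its arguments: {"type":"object","properties":{"grip":{"type":"array","items":{"type":"number"}},"delta_pos":{"type":"array","items":{"type":"array","items":{"type":"number"}}},"angular":{"type":"array","items":{"type":"array","items":{"type":"number"}}},"force":{"type":"number"}},"required":["grip","delta_pos","angular"]}

```bash
mkdir -p pics
python3 - <<'E'
from cell import arm
import cv2
s=arm.observe();print({k:s[k] for k in('time','position','tool_rot','finger_gap')})
for n in('scene','side'):
    cv2.imwrite(f'pics/{n}0.png',arm.get_image(n))
E
```

```text
{'time': 0.0, 'position': array([ 0.20414757, -0.61642989,  0.23026025]), 'tool_rot': array([-3.09960303e+00, -5.00099658e-01,  7.27593526e-04]), 'finger_gap': 0.9981505141921276}
```

View pics/scene0.png

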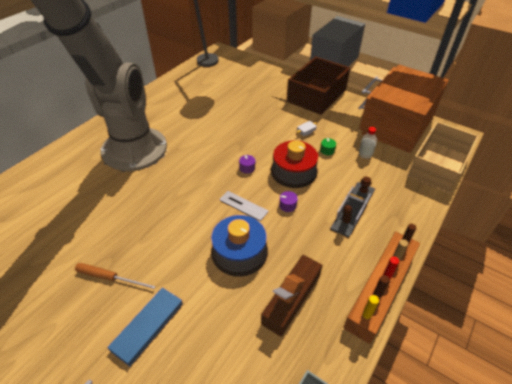

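View pics/side0.png

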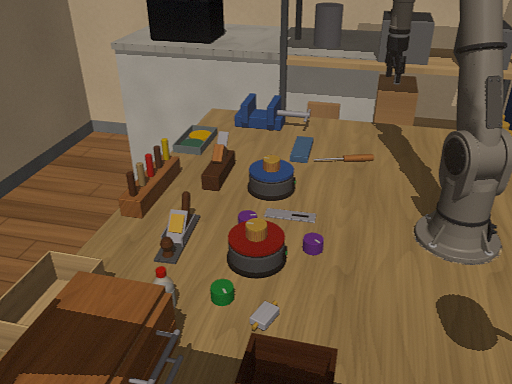

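The scene view shows the red head's brass cap at (296,148), which is also at (257,229) in the side view. The possible mix-ups in the scene view are the blue head's cap (238,230), purple caps (247,163) and (288,201), and a green cap (328,146). I choose the brass cap on the red disc and will check it in a crop.

```bash
cat > h.py <<'E'
import cv2,numpy as np
from cell import arm
def ray(c,uv):
    R=cv2.Rodrigues(np.array(c['rvec'],float))[0];t=np.array(c['tvec'],float).ravel()
    d=R.T@np.linalg.solve(np.array(c['mtx']),[uv[0],uv[1],1.]);return -R.T@t,d
def onz(c,uv,z):
    o,d=ray(c,uv);return o+d*(z-o[2])/d[2]
def big(m):
    cs=cv2.findContours(m,cv2.RETR_EXTERNAL,cv2.CHAIN_APPROX_NONE)[0];return max(cs,key=cv2.contourArea)
E
python3 - <<'E'
from h import *
crops=[]
for n,(u,v) in dict(scene=(296,155),side=(257,240)).items():
    im=cv2.imread(f'pics/{n}0.png');c=arm.get_calibration(n)
    x0,y0=u-50,v-45;cr=im[y0:y0+90,x0:x0+100];hsv=cv2.cvtColor(cr,cv2.COLOR_BGR2HSV)
    H,S,V=cv2.split(hsv)
    red=(((H<7)|(H>172))&(S>150)&(V>70)).astype(np.uint8)*255
    br=((H>14)&(H<28)&(S>120)&(V>90)).astype(np.uint8)*255
    br[:10]=0
    hull=cv2.convexHull(big(red));fill=np.zeros_like(br);cv2.drawContours(fill,[hull],-1,255,-1)
    pts=hull[:,0].astype(float)+[x0,y0]
    w=np.array([onz(c,p,.074)[:2] for p in pts],np.float32);ce,r=cv2.minEnclosingCircle(w)
    print(n,'disc',ce,r)
    for m in(br,):
        k=cv2.connectedComponentsWithStats(br)
        for i in range(1,k[0]):
            if k[2][i,4]>40:print(' brass',k[2][i]+[x0,y0,0,0,0],k[3][i]+[x0,y0], onz(c,k[3][i]+[x0,y0],.1)) 
    crops.append(cv2.resize(cr,(400,360),interpolation=cv2.INTER_CUBIC))
cv2.imwrite('pics/crop.png',np.hstack(crops))
s=arm.observe();R=cv2.Rodrigues(s['tool_rot'])[0];print(R.round(3))
E
```

```text
scene disc (0.5192921161651611, 0.20946337282657623) 0.07394210249185562
 brass [ 246  120  100   80 5426] [295.78197567 158.08551419] [0.53893854 0.17513923 0.1       ]
side disc (0.5119332671165466, 0.2247931957244873) 0.07662300765514374
 brass [ 207  205  100   80 4541] [254.40431623 243.88284519] [0.49983375 0.28695159 0.1       ]
[[ 0.949  0.315 -0.001]
 [ 0.315 -0.949  0.002]
 [-0.    -0.002 -1.   ]]
```

View pics/crop.png

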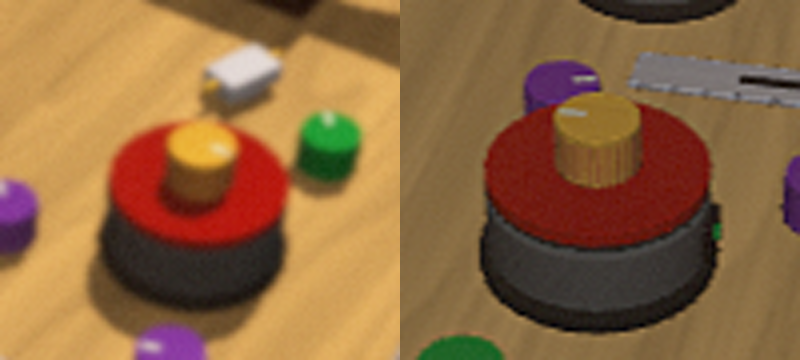

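The crop confirms it: the brass cap sits on the red disc, with its top centre at scene ≈(296.2,146.7) and side ≈(256.3,224.5). The white dash is visible. Next I'll triangulate it and turn the wrist to suit the new azimuth.

Run:
```python
from h import *
a=arm.get_calibration('scene');b=arm.get_calibration('side')
p,q=(296.2,146.7),(256.3,224.5)
print(onz(a,p,.11),onz(b,q,.11))
o1,d1=ray(a,p);o2,d2=ray(b,q)
t=np.linalg.lstsq(np.c_[d1,-d2],o2-o1,rcond=None)[0];print(o1+d1*t[0],o2+d2*t[1])
```

```text
[0.51832751 0.2109872  0.11      ] [0.51141458 0.22244491 0.11      ]
[0.51552294 0.2165644  0.10479378] [0.51314066 0.21569884 0.10514987]
```

Emit:
play_rows --grip '[0,0,0,0,0]' --delta_pos '[[0,0,0],[0,0,0],[0,0,0],[0,0,0],[0,0,0]]' --angular '[[0,0,-0.0525],[0,0,-0.0525],[0,0,-0.0525],[0,0,-0.0525],[0,0,-0.0525]]'

```text
time: 0.72
position: [0.2042, -0.6167, 0.2307]
tool_rot: [-2.635, -1.708, -0.0]
wrist_force: [0.3, -0.7, 0.2]
finger_gap: 1.0
grasp_force: 0.0
```

Emit:
play_rows --grip '[0,0,0,0,0]' --delta_pos '[[0,0,0],[0,0,0],[0,0,0],[0,0,0],[0,0,0]]' --angular '[[0,0,-0.0525],[0,0,-0.0525],[0,0,-0.0525],[0,0,-0.0525],[0,0,-0.0525]]'

```text
time: 1.35
position: [0.2042, -0.6167, 0.2307]
tool_rot: [-1.73, -2.621, -0.001]
wrist_force: [-1.0, -0.2, 0.6]
finger_gap: 1.001
grasp_force: 0.0
```

Emit:
play_rows --grip '[0,0,0,0,0]' --delta_pos '[[0.43,0.41,0],[0.43,0.41,0],[0.43,0.41,0],[0.43,0.41,0],[0.43,0.41,0]]' --angular '[[0,0,0],[0,0,0],[0,0,0],[0,0,0],[0,0,0]]'

```text
time: 1.98
position: [0.3103, -0.3373, 0.2311]
tool_rot: [-1.738, -2.617, 0.0]
wrist_force: [2.1, 1.5, 0.3]
finger_gap: 1.001
grasp_force: 0.0
```

Emit:
play_rows --grip '[0,0,0,0,0]' --delta_pos '[[0.43,0.41,0],[0.43,0.41,0],[0.43,0.41,0],[0.43,0.41,0],[0.43,0.41,0]]' --angular '[[0,0,0],[0,0,0],[0,0,0],[0,0,0],[0,0,0]]'

```text
time: 2.6
position: [0.4156, -0.06, 0.2313]
tool_rot: [1.738, 2.616, -0.001]
wrist_force: [1.8, 0.3, -1.0]
finger_gap: 1.001
grasp_force: 0.0
```

Emit:
play_rows --grip '[0,0,0,0,0]' --delta_pos '[[0.43,0.41,0],[0.43,0.41,0],[0.43,0.41,0],[0.3,0.3,0],[0,0,0]]' --angular '[[0,0,0],[0,0,0],[0,0,0],[0,0,0],[0,0,0]]'

```text
time: 3.22
position: [0.4946, 0.1483, 0.2311]
tool_rot: [-1.728, -2.621, -0.004]
wrist_force: [-0.6, -0.1, -0.2]
finger_gap: 0.998
grasp_force: 0.0
```

Run:
```python
from h import *
s=arm.observe();print(s['position'],s['qpos'].round(3) if hasattr(s['qpos'],'round') else s['qpos'])
c=arm.get_calibration('wrist');np.save('wc.npy',c,allow_pickle=True)
cv2.imwrite('pics/w1.png',arm.get_image('wrist'))
```

```text
[0.49460724 0.14825522 0.23111288] [ 0.444  0.255 -0.952  1.833  0.222  1.166 -0.176]
```

View pics/w1.png

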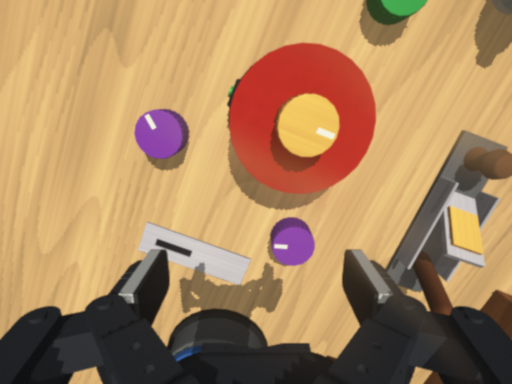

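The wrist view shows the cap's top at ≈(308,125) with its white dash at (326,132), and the red disc around it.

```bash
cat >> h.py <<'E'
def capmeas(im,c,z):
    H,S,V=cv2.split(cv2.cvtColor(im,cv2.COLOR_BGR2HSV))
    return H,S,V
def tool(w):
    s=arm.observe();R=cv2.Rodrigues(np.array(s['tool_rot']))[0]
    return R.T@(np.array(w)-s['position'])*10
E
python3 - <<'E'
from h import *
im=cv2.imread('pics/w1.png');c=np.load('wc.npy',allow_pickle=True).item()
H,S,V=cv2.split(cv2.cvtColor(im,cv2.COLOR_BGR2HSV))
red=(((H<7)|(H>172))&(S>150)).astype(np.uint8)*255;red[220:]=0
h=cv2.convexHull(big(red))[:,0]
ce,r=cv2.minEnclosingCircle(np.array([onz(c,p,.074)[:2] for p in h],np.float32));print('disc',ce,r)
br=((H>15)&(H<28)&(S>130)&(V>190)).astype(np.uint8)*255
m=np.zeros_like(br);cv2.circle(m,(308,125),42,255,-1);br&=m
h=cv2.convexHull(big(br))[:,0]
ce,r=cv2.minEnclosingCircle(np.array([onz(c,p,.11)[:2] for p in h],np.float32));print('cap',ce,r)
mk=onz(c,(334,135),.11);print('mark',mk[:2]-ce, 'tool move',tool([*ce,.15]))
E
```

```text
disc (0.5135433673858643, 0.21828791499137878) 0.07155389338731766
cap (0.5135720372200012, 0.21889172494411469) 0.026830419898033142
mark [0.02450836 0.00194346] tool move [0.59948543 0.46526492 0.80782938]
```

Emit:
play_rows --grip '[0,0,0,0,0]' --delta_pos '[[0.3,0.235,0],[0.3,0.23,0],[0,0,0.4],[0,0,0.4],[0,0,0]]' --angular '[[0,0,0],[0,0,0],[0,0,0],[0,0,0],[0,0,0]]'

```text
time: 3.9
position: [0.5123, 0.2139, 0.1483]
tool_rot: [-1.739, -2.613, 0.011]
wrist_force: [0.2, -0.2, 0.1]
finger_gap: 0.996
grasp_force: 0.0
```

Run:
```python
from h import *
s=arm.observe();print(s['position'],s['qpos'].round(3),s['tool_rot'],tool([.5136,.2187,.077]))
R=cv2.Rodrigues(s['tool_rot'])[0];print(R[:,2])
```

```text
[0.51225727 0.21390056 0.14834236] [ 0.237  0.438 -0.901  1.835  0.389  1.066 -0.418] [-1.7389451  -2.61289379  0.0114372 ] [0.04023632 0.03639651 0.71310119]
[-0.00646746 -0.00445005 -0.99996918]
```

Emit:
play_rows --grip '[0,0,0,0,0]' --delta_pos '[[0.04,0.035,0],[0,0,0.2],[0,0,0.2],[0,0,0.2],[0,0,0]]' --angular '[[0,0,0],[0,0,0],[0,0,0],[0,0,0],[0,0,0]]'

```text
time: 4.53
position: [0.5145, 0.2217, 0.0889]
tool_rot: [-1.736, -2.615, 0.006]
wrist_force: [0.7, -0.2, 0.0]
finger_gap: 1.002
grasp_force: 0.0
```

Run:
```python
from h import *
s=arm.observe();print(s['position'],s['qpos'].round(3),tool([.5136,.2187,.077]))
R=cv2.Rodrigues(s['tool_rot'])[0];print(R[:,2])
```

```text
[0.51445702 0.2216533  0.08888066] [ 0.18   0.518 -0.854  1.876  0.47   0.967 -0.488] [-0.02389237 -0.0188188   0.11889351]
[-0.00424565 -0.00175229 -0.99998945]
```

Emit:
play_rows --grip '[0,0,0,0,0]' --delta_pos '[[-0.025,-0.02,0.06],[0,0,0.05],[0,0,0],[0,0,0],[0,0,0]]' --angular '[[0,0,0],[0,0,0],[0,0,0],[0,0,0],[0,0,0]]'

```text
time: 5.15
position: [0.5154, 0.2197, 0.0806]
tool_rot: [1.738, 2.617, 0.001]
wrist_force: [0.7, -0.4, 0.1]
finger_gap: 1.0
grasp_force: 0.0
```

Emit:
play_rows --grip '[255,255,255,255,255]' --delta_pos '[[0,0,0],[0,0,0],[0,0,0],[0,0,0],[0,0,0]]' --angular '[[0,0,0],[0,0,0],[0,0,0],[0,0,0],[0,0,0]]' --force 40

```text
time: 5.78
position: [0.5153, 0.2196, 0.0808]
tool_rot: [1.738, 2.617, -0.0]
wrist_force: [-1.4, -1.6, 6.0]
finger_gap: 0.627
grasp_force: 42.1
```

Run:
```python
from h import *
s=arm.observe();print(s['position'],s['qpos'].round(3),s['wrist_force'],s['wrist_torque'],s['finger_gap'],s['grasp_force'])
R=cv2.Rodrigues(s['tool_rot'])[0];print(R[:,2])
```

```text
[0.51526169 0.21955258 0.08076666] [ 0.178  0.526 -0.847  1.886  0.483  0.947 -0.495] [-1.41438834 -1.57910787  6.02035311] [-0.21290038  0.35718562  0.02759016] 0.6272169526238017 42.092019729316235
[ 3.20603796e-04 -4.12143941e-04 -9.99999864e-01]
```

Emit:
play_rows --grip '[255,255,255,255,255]' --delta_pos '[[0,0,0],[0,0,0],[0,0,0],[0,0,0],[0,0,0]]' --angular '[[0,0,-0.02],[0,0,-0.02],[0,0,-0.02],[0,0,-0.02],[0,0,0]]'

```text
time: 6.4
position: [0.5152, 0.22, 0.0808]
tool_rot: [1.395, 2.815, 0.001]
wrist_force: [-1.0, -0.9, 4.6]
finger_gap: 0.619
grasp_force: 42.2
```

```bash
cat > st.py <<'E'
from h import *
s=arm.observe();R=cv2.Rodrigues(s['tool_rot'])[0]
print(s['time'],s['position'].round(4),s['qpos'].round(3),'F',s['wrist_force'].round(2),'T',s['wrist_torque'].round(3),s['finger_gap'],s['grasp_force'],'yaw',np.arctan2(R[1,0],R[0,0]),R[:,2].round(4))
E
python3 st.py
```

```text
6.4 [0.5152 0.22   0.0808] [ 0.217  0.548 -0.905  1.885  0.522  0.964 -0.275] F [-1.01 -0.86  4.59] T [-0.105  0.254  0.092] 0.6193592564152411 42.15688216499984 yaw 2.2211967705549247 [ 3.e-04  4.e-04 -1.e+00]
```

Emit:
play_rows --grip '[255,255,255,255,255]' --delta_pos '[[0,0,0],[0,0,0],[0,0,0],[0,0,0],[0,0,0]]' --angular '[[0,0,-0.02],[0,0,-0.02],[0,0,-0.02],[0,0,-0.02],[0,0,0]]'

```text
time: 7.02
position: [0.515, 0.2201, 0.0811]
tool_rot: [-1.032, -2.967, -0.0]
wrist_force: [-2.7, -0.9, 7.9]
finger_gap: 0.625
grasp_force: 42.4
```

```bash
python3 st.py
python3 - <<'E'
from h import *
cv2.imwrite('pics/s2.png',cv2.resize(arm.get_image('side')[150:290,160:340],(720,560),interpolation=cv2.INTER_CUBIC))
E
```

```text
7.025 [0.515  0.2201 0.0811] [ 0.255  0.571 -0.962  1.884  0.561  0.984 -0.057] F [-2.69 -0.94  7.92] T [-0.2    0.581  0.028] 0.6253839676159574 42.36499420367181 yaw 2.472367978988997 [-1.e-04  3.e-04 -1.e+00]
```

View pics/s2.png

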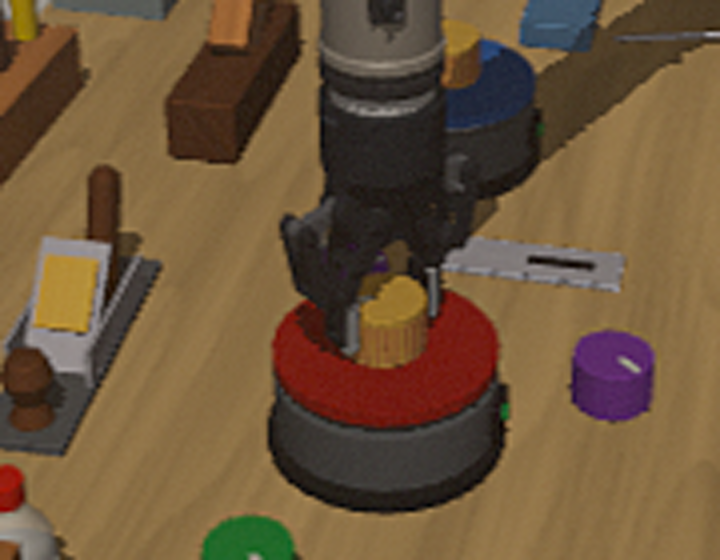

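The side crop shows the fingers on the cap at ≈(390,320) and the rest of the scene undisturbed. It has turned 0.5 rad with almost no torque, which is past the 0.35 rad stop limit, so tool −z is the loosening way. I'll carry on, climbing with the thread.

Emit:
play_rows --grip '[255,255,255,255,255]' --delta_pos '[[0,0,-0.018],[0,0,-0.0045],[0,0,-0.0045],[0,0,-0.0045],[0,0,-0.0045]]' --angular '[[0,0,-0.045],[0,0,-0.045],[0,0,-0.045],[0,0,-0.045],[0,0,-0.045]]'

```text
time: 7.7
position: [0.5145, 0.2199, 0.0837]
tool_rot: [0.066, -3.14, -0.001]
wrist_force: [-1.5, -0.3, 0.6]
finger_gap: 0.627
grasp_force: 42.3
```

```bash
python3 st.py
```

```text
7.7 [0.5145 0.2199 0.0837] [ 0.352  0.648 -1.121  1.881  0.674  1.055  0.563] F [-1.49 -0.32  0.63] T [ 0.08   0.319 -0.008] 0.6272975834694035 42.32170318253338 yaw -3.099776902334924 [-1.1e-03  6.0e-04 -1.0e+00]
```

Emit:
play_rows --grip '[255,255,255,255,255]' --delta_pos '[[0,0,-0.004],[0,0,-0.004],[0,0,-0.004],[0,0,-0.004],[0,0,0]]' --angular '[[0,0,-0.04],[0,0,-0.04],[0,0,-0.04],[0,0,-0.04],[0,0,0]]'

```text
time: 8.32
position: [0.5147, 0.2196, 0.0853]
tool_rot: [0.835, -3.028, -0.001]
wrist_force: [-2.0, -1.0, 2.8]
finger_gap: 0.626
grasp_force: 42.5
```

```bash
python3 st.py
```

```text
8.325 [0.5147 0.2196 0.0853] [ 0.407  0.714 -1.226  1.878  0.755  1.116  0.997] F [-1.96 -0.98  2.83] T [-0.125  0.395 -0.058] 0.6260942379716786 42.46001377701759 yaw -2.6032211174212065 [-1.1e-03  4.0e-04 -1.0e+00]
```

Emit:
play_rows --grip '[0,0,0,0,0]' --delta_pos '[[0,0,0],[0,0,0],[0,0,0],[0,0,0],[0,0,0]]' --angular '[[0,0,0],[0,0,0],[0,0,0],[0,0,0.04],[0,0,0.05]]'

```text
time: 8.95
position: [0.5152, 0.2195, 0.0854]
tool_rot: [-0.394, 3.117, 0.0]
wrist_force: [-0.4, 0.0, 0.3]
finger_gap: 1.003
grasp_force: 0.0
```

Emit:
play_rows --grip '[0,0,0,0,0]' --delta_pos '[[0,0,0],[0,0,0],[0,0,0],[0,0,0],[0,0,0]]' --angular '[[0,0,0.055],[0,0,0.055],[0,0,0.055],[0,0,0.055],[0,0,0.055]]'

```text
time: 9.57
position: [0.5152, 0.2196, 0.0856]
tool_rot: [0.947, 2.995, 0.0]
wrist_force: [0.4, 0.5, -0.2]
finger_gap: 1.002
grasp_force: 0.0
```

Emit:
play_rows --grip '[0,0,0,0,0]' --delta_pos '[[0,0,0],[0,0,0],[0,0,0],[0,0,0],[0,0,0]]' --angular '[[0,0,0.05],[0,0,0.05],[0,0,0.045],[0,0,0],[0,0,0]]'

```text
time: 10.2
position: [0.5152, 0.2196, 0.0855]
tool_rot: [1.589, 2.71, 0.0]
wrist_force: [0.6, 0.3, 0.2]
finger_gap: 0.996
grasp_force: 0.0
```

```bash
python3 st.py
python3 - <<'E'
from h import *
cv2.imwrite('pics/s3.png',cv2.resize(arm.get_image('side')[150:290,160:340],(720,560),interpolation=cv2.INTER_CUBIC))
E
```

```text
10.2 [0.5152 0.2196 0.0855] [ 0.201  0.529 -0.878  1.882  0.494  0.963 -0.392] F [0.64 0.3  0.23] T [ 0.001  0.002 -0.026] 0.9964634815602239 0.0 yaw 2.0812278243152837 [ 2.e-04 -1.e-04 -1.e+00]
```

View pics/s3.png

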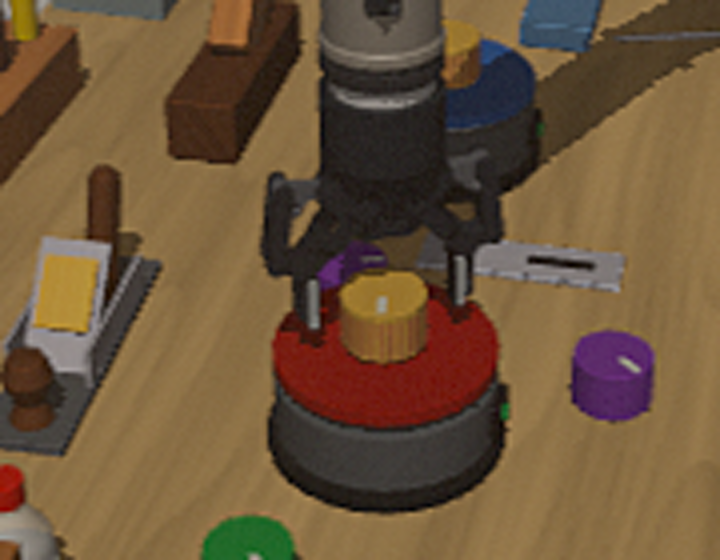

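The side crop shows the cap raised. Its dash now points toward the camera at (381,303), which is world +y, so it has turned about 1.6 rad counter-clockwise as intended. I'll regrip and turn 1.25 rad more.

Emit:
play_rows --grip '[255,255,255,255,255]' --delta_pos '[[0,0,0],[0,0,0],[0,0,0],[0,0,0],[0,0,0]]' --angular '[[0,0,0],[0,0,0],[0,0,0],[0,0,0],[0,0,0]]' --force 40

```text
time: 10.88
position: [0.5152, 0.2195, 0.0856]
tool_rot: [1.591, 2.709, -0.0]
wrist_force: [-0.5, -1.1, 3.0]
finger_gap: 0.615
grasp_force: 41.4
```

Emit:
play_rows --grip '[255,255,255,255,255]' --delta_pos '[[0,0,-0.004],[0,0,-0.004],[0,0,-0.004],[0,0,-0.004],[0,0,-0.004]]' --angular '[[0,0,-0.04],[0,0,-0.04],[0,0,-0.04],[0,0,-0.04],[0,0,-0.04]]'

```text
time: 11.5
position: [0.5153, 0.2195, 0.0876]
tool_rot: [0.671, 3.069, -0.0]
wrist_force: [-0.5, -0.4, 2.6]
finger_gap: 0.61
grasp_force: 41.7
```

Emit:
play_rows --grip '[255,255,255,255,255]' --delta_pos '[[0,0,-0.004],[0,0,-0.004],[0,0,-0.004],[0,0,-0.004],[0,0,-0.004]]' --angular '[[0,0,-0.04],[0,0,-0.04],[0,0,-0.04],[0,0,-0.04],[0,0,-0.04]]'

```text
time: 12.12
position: [0.5154, 0.2199, 0.0896]
tool_rot: [-0.311, 3.125, 0.001]
wrist_force: [0.2, -0.2, 1.2]
finger_gap: 0.615
grasp_force: 41.6
```

```bash
python3 st.py
```

```text
12.125 [0.5154 0.2199 0.0896] [ 0.375  0.662 -1.161  1.875  0.693  1.08   0.705] F [ 0.21 -0.18  1.16] T [ 0.097  0.05  -0.047] 0.6148658493392706 41.64771452313289 yaw -2.94342584747401 [ 6.e-04  8.e-04 -1.e+00]
```

Emit:
play_rows --grip '[255,255,255,255,255]' --delta_pos '[[0,0,-0.01],[0,0,-0.01],[0,0,-0.02],[0,0,-0.02],[0,0,-0.02]]' --angular '[[0,0,0],[0,0,0],[0,0,0],[0,0,0],[0,0,0]]'

```text
time: 12.75
position: [0.5152, 0.2195, 0.0976]
tool_rot: [-0.304, 3.127, -0.0]
wrist_force: [-0.3, 0.1, -1.7]
finger_gap: 0.608
grasp_force: 42.0
```

Emit:
play_rows --grip '[255,255,255,255,255]' --delta_pos '[[0,0,-0.15],[0,0,-0.2],[0,0,-0.2],[0,0,-0.15],[0,0,-0.05]]' --angular '[[0,0,0],[0,0,0],[0,0,0],[0,0,0],[0,0,0]]'

```text
time: 13.38
position: [0.5157, 0.2199, 0.174]
tool_rot: [-0.304, 3.125, 0.0]
wrist_force: [-0.6, -0.4, -2.4]
finger_gap: 0.612
grasp_force: 42.2
```

Emit:
play_rows --grip '[255,255,255,255,255]' --delta_pos '[[0,0,0],[0,0,0],[0,0,0],[0,0,0],[0,0,0]]' --angular '[[0,0,0],[0,0,0],[0,0,0],[0,0,0],[0,0,0]]'

```text
time: 14.0
position: [0.5151, 0.2195, 0.1723]
tool_rot: [0.305, -3.126, 0.0]
wrist_force: [-0.6, -0.4, -1.5]
finger_gap: 0.611
grasp_force: 42.2
```

```bash
python3 st.py
python3 - <<'E'
from h import *
cv2.imwrite('pics/s4.png',cv2.resize(arm.get_image('side')[150:290,160:340],(720,560),interpolation=cv2.INTER_CUBIC))
E
```

```text
14.0 [0.5151 0.2195 0.1723] [ 0.443  0.571 -1.251  1.801  0.582  1.205  0.782] F [-0.58 -0.35 -1.55] T [ 0.016 -0.025  0.034] 0.6114474077060807 42.185601918026805 yaw -2.947280227522809 [-3.e-04 -2.e-04 -1.e+00]
```

View pics/s4.png

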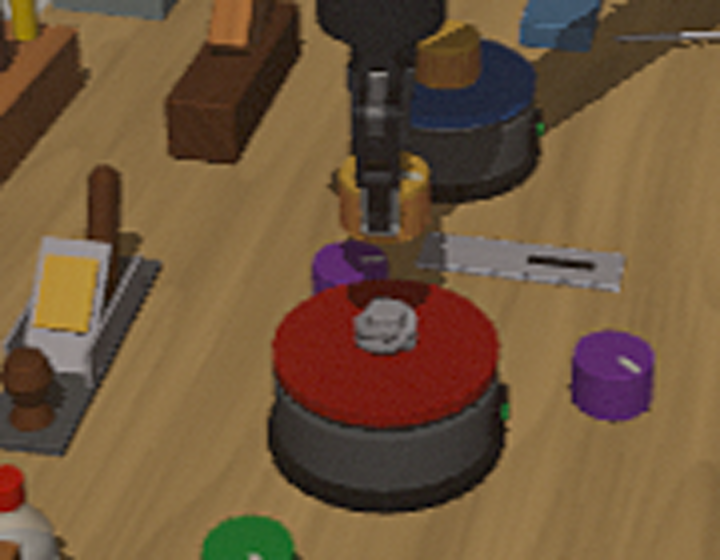

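The side crop shows the cap upright in the fingers at ≈(385,195), well above the bare spindle at (385,325). The underside is at about 0.165 m, so the gap to the tip is roughly 6 cm.

```bash
python3 -c "
from cell import arm
print(arm.hand_in())"
```

```text
the job is handed in; nothing more can be done
None
```

The brass cap is off the red head: it loosened counter-clockwise (right-hand thread), and I handed in with it held upright and still about 6 cm above the spindle's tip; the hand-in gave no verdict.

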